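# Mount the club's knight trophy on its studded plinth

## Task

Put the wooden knight with the brass flange onto the walnut plinth: set it over the centre post, turn it gently until its five holes find the five studs, and slide it fully home so that it stands flush and upright. Don't force it down, leave everything else on the table where it is, and let go of it when it is home.

Things in the scene. Friction and masses are not known exactly. Their poses are not given: they have to be found in the camera images.
- trophy: The trophy knight, about 0.5 kg, 121 mm tall: a boxwood horse's head on a round brass flange. Origin: on its axis at its underside; z up; x towards the muzzle. Flange: disc of 106 mm diameter, 1 to 9 mm above the origin, with five 12 mm through holes evenly spaced (72 degrees) on a circle of 38 mm radius, the first towards +x.
- bore (a point): Mouth of the bore in the knight's underside (same point and axes as the knight's origin). A brass boss of 52 mm diameter under the flange reaches down to here; in it is a round blind bore of 22 mm diameter, 24 mm deep, open below.
- neck (a point): Grip point on the knight's axis, 80 mm above its underside, axes as the knight's. The neck is flat-sided, 26 mm thick across y (close the fingers along y), from 50 to 100 mm above the underside, and there reaches at least 8 mm to +x and 14 mm to -x of the axis. The head reaches 43 mm to +x, 70 to 111 mm above the underside.
- plinth: The trophy's walnut plinth, a turned round drum of 144 mm diameter at the foot, fixed to the table. Origin: on its axis, at the table; z up. Its own axes say nothing of where the studs stand. With the knight resting unaligned on the stud tops, the knight's origin is 62 mm above this origin; fully home it is 51 mm above.
- face (a point): Centre of the upper face, 51 mm above the table, of the brass plate (116 mm diameter) on the plinth. Five steel studs, 8 mm diameter, 12 mm tall, flat-topped, rise from it, evenly spaced (72 degrees) on a circle of 38 mm radius. Their angle differs each time and is NOT reported: look, or turn the knight until it drops (at most 72 degrees). The plate is very stiff and does not turn.
- post_top (a point): Top of the steel centre post on the plinth's axis, 22 mm above the brass face: 20 mm diameter, its top 6 mm tapering to 10 mm. It enters the knight's bore first, before the flange meets the studs.
- king_a: Ebony chess king, 97 mm tall, 38 mm across, standing loose. Origin: centre of its underside. To be left alone.
- king_b: A second, equal ebony chess king. Origin: centre of its underside. To be left alone.
- rook: Boxwood chess rook, 52 mm tall, 34 mm across, standing loose. Origin: centre of its underside. To be left alone.
- ashtray: White porcelain ashtray, 110 mm across, 30 mm tall, loose. Origin: centre of its underside. To be left alone.
Not all that is in view belongs to the job. Leave any red or turquoise look-alike of the plinth alone.

How it is judged:
By the outcome, as a careful person would: the job done as asked, in the order asked, and still so for the second after the job is handed in, with the robot touching nothing.
It also fails if it takes over 67 s, if anything falls off the work surface, if the arm or the gripper's body presses on something with over 40 N, if the wrist force passes 120 N, or if a joint passes its speed limit or range.

## Robot

A 6-joint arm with a two-finger parallel gripper is mounted at the origin on the work surface. World frame = base frame: x ahead of the robot, y to its left, z up, the work surface at z = 0. Lengths are in m, angles in rad, forces in N, time in s.
With the tool pointing down it reaches from about 0.25 to 0.725 m from the base axis. Payload 4 kg.
Tool frame: the origin (TCP) lies between the finger pads; the fingertips stand 8 mm ahead of it and the grasp point (between the pads) lies 11 mm behind it (bot.tip_reach is the distance from the TCP to the fingertips, in m); z points along the fingers, y is the line along which they close (so a half turn about z gives the same grasp; the last joint's range is limited). The gripper opens to 85 mm and grips with 20 to 120 N. Pads are 22 mm wide; open, the fingers measure 114 mm over their backs; the gripper's body (76 mm by 85 mm) begins 54 mm behind the grasp point. The pads swing forward as they close: fully open they stand 13 mm farther back than shut.
Start: joints at [-1.168, 0.241, 0.005, 1.335, 0, 1.571], TCP at [0.196, -0.46, 0.239] pointing down, gripper open.
Joint ranges: [-2.72, 2.72], [-1.05, 1.87], [-1.09, 1.28], [-1.99, 2.15], [-1.42, 1.44], [-3.14, 3.14]. Speed limits (rad/s): [2.79, 2.79, 3.14, 3.14, 3.14, 3.14].

## Interface

Orientations are given as a unit quaternion [x, y, z, w].
In Python, from workcell import bot gives the robot as it stands.
- The arm moves only by the tool move_arm, never from a script. Its argument "deltas" is a list of rows, each a list of 7 numbers: the opening, from 0 (shut) to 1 (fully open), then the shift along the tool's x, y, z in mm, then the turn, a rotation vector about the tool's x, y, z in degrees. In form: [[gripper, tx, ty, tz, ax, ay, az], ...]. A call has 1 to 10 rows; each row shifts and turns the commanded pose from where the row before left it, along the tool's axes as they then stand; what a row does not reach is not made up. A row lasts 1/12 s, in which the tool goes at most 41.7 mm and 7.16 degrees, less where a joint would pass 70% of its speed; a pose out of reach is approached as far as the arm can. A call is refused whole if a number of a shift passes 41.7 or a number of a turn 7.16, either way. A call with a gripper value outside its range is refused whole. The fingers move at their own pace and stop on an object; the grip force is fixed at half the most. Time passes only in rows, so rows that do not move let the fingers close. It gives the time, the measured TCP pose, the force, the opening and the grip force at its end, in the units of the state.
- bot.get_obs(): the state, without advancing time (a new reading comes with each control period).
- bot.camera(name): name is "side" or "top"; returns the picture (480x640x3 uint8, blue, green, red); there is no depth.
- bot.calibration(name): a dict with "K" (3x3 intrinsics, pixels), "position" and "orientation" of the camera in the world. Camera axes: x right, y down, z forward; pixel columns grow to the right and rows downward; lengths in m; the calibration is good to about 2 mm. A picture is of the moment at which its call begins. calibration takes no time and is no camera call.
- bot.job_done(): hands the job in; it is judged then, once.
Trained networks look in the newest picture that a camera, given by its name, has taken for a name from the list of things; names that differ only in an ending like _2 or _b are one class to them, and where a whole thing is asked for, a point or a joint stands for the part that bears it (a point fixed in the world has none). Each returns a list of dicts, best first, with "conf" (0 to 1); they miss things now and then, are a little off and sometimes report something else, mostly with a low value. They report only what shows in the picture. A call takes as long as a camera call. They do not tell look-alikes from the thing itself.
- bot.outline_of(query, camera): "pixels" (480x640 bool, what is visible of it) and "rect" ([left, top, width, height] in pixels, round what is visible of it).
The state is a dict: "clock": time; "joint_pos": joint angles; "joint_vel": joint speeds; "tau": joint torques, N m; "eef_pos": TCP position; "tool_rot": TCP orientation; "ft_force": force on the tool from outside, world axes, zero at the start; "ft_torque": the same for the moment, N m; "grip_width": finger opening in m; "grasp_force": force on a finger pad.
Only numpy, scipy, OpenCV 4.12 (cv2) and the standard library are available. Lean on these libraries where they do the work, as an engineer would, in place of code of your own. Each camera call takes 0.05 s, during which the arm holds its last target. There are 200 camera calls.

## Working session

There is one attempt and no reset: what is moved stays moved. The work goes in short steps, Python scripts to look and compute and a tool call to move; the robot and the scene stay as the last step left them, time stands still between calls to the robot, and variables do not carry over. Pictures are saved under pics/ and viewed, at most 10 in all, crops included, and the job is handed in when it is done.

Besides the shell and the picture viewer there is one more tool, called after ">>>" in YAML: its name, and indented under it one key for each argument. move_arm: Moves the arm, as the interface text tells. Its arguments: {"type":"object","properties":{"deltas":{"type":"array","items":{"type":"array","items":{"type":"number"}}}},"required":["deltas"]}

```bash
mkdir -p pics; cat > h.py <<'E'
import numpy as np, cv2
from scipy.spatial.transform import Rotation as R
from workcell import bot
def ray(cam,uv):
    c=bot.calibration(cam);K=np.array(c["K"]);p=np.array(c["position"])
    d=R.from_quat(c["orientation"]).apply(np.linalg.solve(K,np.array([uv[0],uv[1],1.])))
    return p,d
def onz(cam,uv,z):
    p,d=ray(cam,uv);return p+d*(z-p[2])/d[2]
def proj(cam,X):
    c=bot.calibration(cam);K=np.array(c["K"])
    q=R.from_quat(c["orientation"]).inv().apply(np.atleast_2d(X)-np.array(c["position"]))@K.T
    return q[:,:2]/q[:,2:]
E
python3 - <<'E'
from h import *
a=bot.camera("top");b=bot.camera("side")
cv2.imwrite("pics/top.png",a);cv2.imwrite("pics/side.png",b)
for c in("top","side"):
    k=bot.calibration(c);print(c,np.round(k["K"],1).tolist(),np.round(k["position"],3),np.round(k["orientation"],3))
    for q in("trophy","plinth","king_a","rook","ashtray"):
        for o in bot.outline_of(q,c):print(q,round(o["conf"],2),o["rect"],int(o["pixels"].sum()))
o=bot.get_obs();print(o["clock"],o["eef_pos"],o["tool_rot"],o["grip_width"],o["ft_force"])
E
```

```text
top [[575.4, 0.0, 322.7], [0.0, 575.4, 238.8], [0.0, 0.0, 1.0]] [0.376 0.041 1.271] [-0.703  0.708 -0.053  0.045]
trophy 0.59 [383.6, 266.6, 49.9, 46.4] 1871
trophy 0.3 [214.7, 212.3, 70.3, 63.7] 3344
plinth 0.97 [215.8, 211.6, 68.8, 65.1] 3322
plinth 0.87 [262.9, 308.1, 68.7, 66.5] 3459
plinth 0.66 [125.9, 190.3, 69.6, 65.3] 3586
king_a 0.89 [400.0, 136.0, 17.4, 23.5] 344
king_a 0.52 [265.8, 125.8, 17.9, 25.3] 320
king_a 0.41 [385.8, 270.4, 45.6, 43.2] 1720
rook 0.47 [328.1, 249.8, 14.9, 11.4] 187
ashtray 0.77 [327.8, 122.5, 47.1, 48.9] 1773
ashtray 0.69 [385.1, 268.5, 45.3, 42.6] 1686
side [[476.1, 0.0, 324.9], [0.0, 476.1, 241.2], [0.0, 0.0, 1.0]] [ 0.35  -0.605  0.739] [ 0.909 -0.153  0.06  -0.382]
trophy 0.86 [267.2, 315.4, 55.3, 79.7] 3037
plinth 0.95 [177.0, 241.9, 70.9, 65.6] 3721
plinth 0.92 [266.5, 190.2, 62.5, 55.9] 2773
plinth 0.74 [259.5, 143.4, 60.5, 48.0] 2089
king_a 0.88 [392.9, 181.9, 11.8, 39.0] 406
king_a 0.81 [443.6, 282.7, 25.0, 40.8] 547
rook 0.91 [302.2, 268.1, 15.8, 24.8] 367
rook 0.17 [440.5, 280.3, 29.1, 43.1] 631
ashtray 0.96 [398.5, 242.3, 51.8, 41.1] 1625
0.6 [ 0.19599302 -0.45999242  0.23933874] [ 9.79785677e-01  2.00050060e-01 -9.77261471e-06  2.53535100e-05] 0.08520437941345735 [ 0.44453091 -0.33160182  0.32843882]
```

View pics/top.png

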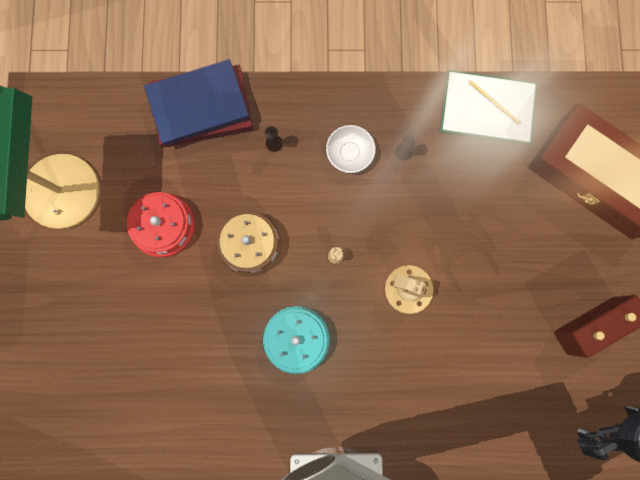

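View pics/side.png

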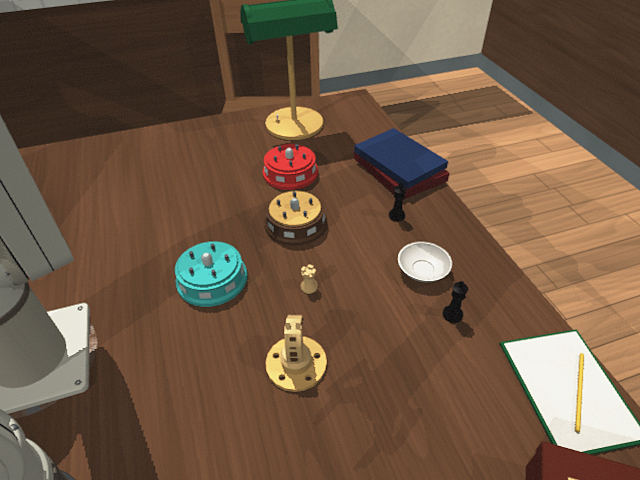

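```bash
python3 - <<'E'
from h import *
a=cv2.imread("pics/top.png");b=cv2.imread("pics/side.png")
def big(i,x,y,w,h,s):return cv2.resize(i[y:y+h,x:x+w],(w*s,h*s),interpolation=cv2.INTER_CUBIC)
T=[big(a,208,205,80,60+20,5),big(a,370,250,80,80,5)]
top=cv2.resize(np.hstack(T),(800,400))
S=np.hstack([big(b,256,180,80,60,3),big(b,256,310,100,90,2)[:180],big(b,160,235,100,60,3)])
cv2.imwrite("pics/crop.png",np.vstack([top,cv2.resize(S,(800,200))]))
E
```

```text
(no output)
```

View pics/crop.png

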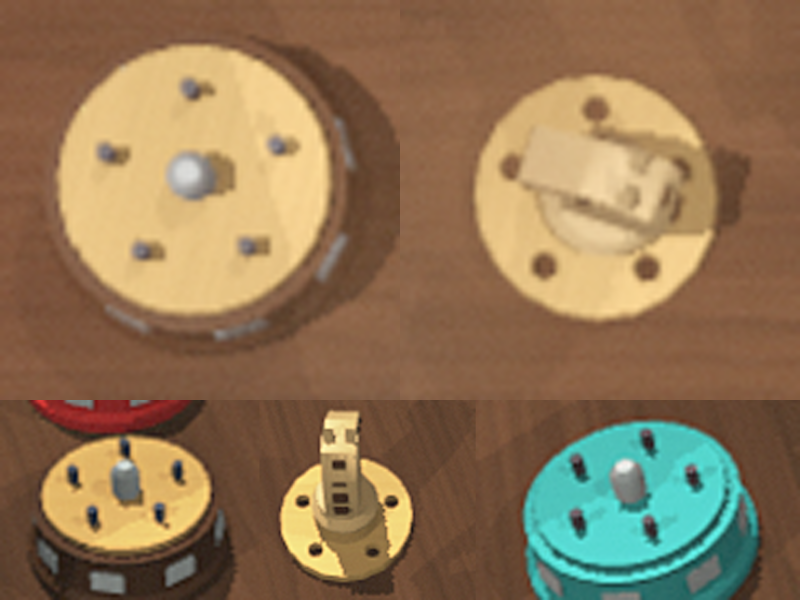

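```bash
python3 - <<'E'
from h import *
from scipy.optimize import least_squares
a=cv2.imread("pics/top.png");b=cv2.imread("pics/side.png")
# crop px -> image px (cubic resize center convention); crop scale 5
f=lambda c,o:(np.array(c,float)+.5)/5-.5+o
holes=f([[596,108],[512,166],[543,264],[646,267]],[370,250])-[80,0]
studs=f([[190,88],[106,152],[142,249],[247,246],[277,145]],[208,205])
posttop=f([[190,176]],[208,205])
def ring(x,y,th,z,r=.038):
    t=th+np.arange(5)*2*np.pi/5
    return np.c_[x+r*np.cos(t),y+r*np.sin(t),np.full(5,z)]
def fit(px,z,x0):
    def res(p):
        q=proj("top",ring(*p,z));return np.ravel([q[np.argmin(((q-u)**2).sum(1))]-u for u in px])
    best=min((least_squares(res,[*x0,t]) for t in np.radians([0,18,36,54])),key=lambda s:s.cost)
    return best
for n,px,z in(("knight",holes,.009),("studs",studs,.063)):
    s=fit(px,z,onz("top",px.mean(0),z)[:2]);print(n,np.round(s.x[:2],4),np.degrees(s.x[2])%72,"rms px",np.sqrt(s.cost*2/len(px)))
    if n=="knight":k=s.x
    else:p=s.x
print("post top",onz("top",posttop[0],.073))
# brass disc centres via colour
hsv=cv2.cvtColor(a,cv2.COLOR_BGR2HSV);m=cv2.inRange(hsv,(12,90,130),(30,255,255))
for n,c,z in(("knight",(409,289),.009),("plinth",(248,240),.051)):
    mm=np.zeros_like(m);cv2.circle(mm,c,40,255,-1);mm&=m
    cs=max(cv2.findContours(mm,0,1)[0],key=cv2.contourArea);h=cv2.convexHull(cs)
    e=cv2.fitEllipse(h);print(n,e,onz("top",e[0],z))
C=[cv2.resize(i[y:y+80,x:x+80],(400,400),interpolation=cv2.INTER_CUBIC) for i,x,y in((a,370,250),(b,255,310))]
for i,(cam,o) in enumerate((("top",(370,250)),("side",(255,310)))):
    for j,col in ((0,(0,0,255)),(1,(255,0,0))):
        th=np.radians(np.degrees(k[2])%72+(0 if j==0 else 0))+ (0 if j==0 else np.pi)
        M=lambda P:np.array(P)@np.array([[np.cos(th),np.sin(th),0],[-np.sin(th),np.cos(th),0],[0,0,1]])+[k[0],k[1],0]
        q=(proj(cam,M([[0,0,.08],[.043,0,.09],[-.014,0,.1],[.043,-.013,.09],[.043,.013,.09]]))-o+.5)*5
        for u in q:cv2.circle(C[i],tuple(int(v) for v in u),4,col,-1)
    q=(proj(cam,ring(k[0],k[1],k[2],.009))-o+.5)*5
    for u in q:cv2.circle(C[i],tuple(int(v) for v in u),5,(0,255,0),1)
cv2.imwrite("pics/chk.png",np.hstack(C))
E
```

```text
knight [ 0.4406 -0.162 ] 69.95125062140713 rms px 0.12691577292946998
studs [0.5436 0.1881] 1.9920800742795706 rms px 0.15157257230610136
post top [0.54213555 0.18786183 0.073     ]
knight ((408.95916748046875, 289.0017395019531), (79.71513366699219, 79.89231872558594), 7.5565385818481445) [ 0.43970624 -0.16280612  0.009     ]
plinth ((244.3882598876953, 240.46817016601562), (56.95278549194336, 67.43707275390625), 101.19091033935547) [0.54376117 0.19312214 0.051     ]
```

View pics/chk.png

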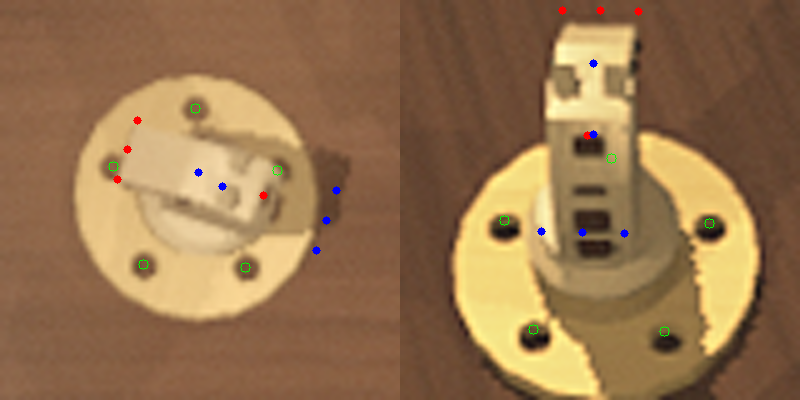

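Plinth candidates in the top picture are red at (161,222), turquoise at (297,340), and walnut with a brass plate at (248,240). The last one fits the description: brown drum, brass face, and the crop confirms it. The knight stands at (409,289) with its muzzle towards image-left (yaw about 70°). It is at (0.4406, -0.162), the plinth is at about (0.543, 0.188), and the studs are at 2° mod 72.

>>> move_arm:
  deltas:
    - [1, 0, 0, 9.9, 0, 0, -6.7]
    - [1, 0, 0, 9.9, 0, 0, -6.7]
    - [1, 0, 0, 9.9, 0, 0, -6.7]
    - [1, 0, 0, 9.9, 0, 0, -6.7]
    - [1, 0, 0, 9.9, 0, 0, -6.7]
    - [1, 0, 0, 9.9, 0, 0, -6.7]
    - [1, 0, 0, 9.9, 0, 0, -6.7]

```text
clock: 1.18
eef_pos: [0.196, -0.46, 0.1696]
tool_rot: [0.818, 0.576, -0.0, 0.0]
ft_force: [0.2, -0.4, -0.6]
grip_width: 0.0857
grasp_force: 0.0
```

>>> move_arm:
  deltas:
    - [1, 36.4, 12.8, 0, 0, 0, 0]
    - [1, 36.4, 12.8, 0, 0, 0, 0]
    - [1, 36.4, 12.8, 0, 0, 0, 0]
    - [1, 36.4, 12.8, 0, 0, 0, 0]
    - [1, 36.4, 12.8, 0, 0, 0, 0]
    - [1, 36.4, 12.8, 0, 0, 0, 0]
    - [1, 36.4, 12.8, 0, 0, 0, 0]
    - [1, 36.4, 12.8, 0, 0, 0, 0]
    - [1, 36.4, 12.8, 0, 0, 0, 0]
    - [1, 36.4, 12.8, 0, 0, 0, 0]

```text
clock: 2.02
eef_pos: [0.4419, -0.1602, 0.1703]
tool_rot: [0.819, 0.573, 0.0, 0.0]
ft_force: [0.5, -1.1, -0.0]
grip_width: 0.0854
grasp_force: 0.0
```

>>> move_arm:
  deltas:
    - [1, 0, 0, 0, 0, 0, 0]
    - [1, 0, 0, 0, 0, 0, 0]

```text
clock: 2.18
eef_pos: [0.442, -0.1602, 0.17]
tool_rot: [0.818, 0.575, -0.0, 0.0]
ft_force: [-1.8, 0.3, -0.4]
grip_width: 0.0854
grasp_force: 0.0
```

>>> move_arm:
  deltas:
    - [1, -3, -0.8, 25, 0, 0, 0]
    - [1, 0, 0, 25, 0, 0, 0]
    - [1, 0, 0, 25, 0, 0, 0]
    - [1, 0, 0, 15, 0, 0, 0]
    - [1, 0, 0, 11, 0, 0, 0]
    - [1, 0, 0, 0, 0, 0, 0]

```text
clock: 2.68
eef_pos: [0.4361, -0.1649, 0.0667]
tool_rot: [0.82, 0.572, -0.002, -0.002]
ft_force: [0.2, 0.5, -0.2]
grip_width: 0.0852
grasp_force: 0.0
```

```bash
python3 - <<'E'
from h import *
o=bot.get_obs();e=np.array(o["eef_pos"]);print(e,R.from_quat(o["tool_rot"]).as_matrix()[:,0])
a=bot.camera("top");b=bot.camera("side")
C=[cv2.resize(i[y:y+100,x:x+100],(400,400),interpolation=cv2.INTER_CUBIC) for i,x,y in((a,360,240),(b,245,300))]
cv2.imwrite("pics/grasp.png",np.hstack(C))
E
```

```text
[ 0.43609251 -0.16486377  0.06665063] [ 3.44662059e-01  9.38726745e-01 -4.05327790e-04]
```

View pics/grasp.png

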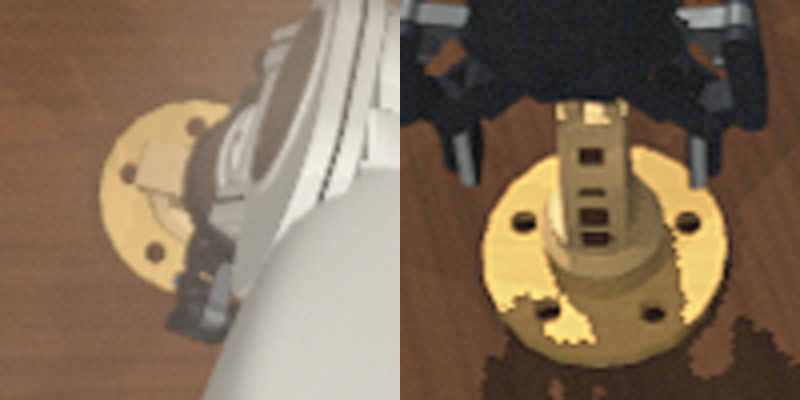

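>>> move_arm:
  deltas:
    - [1, 2, 3.1, -2, 0, 0, 0]
    - [1, 0, 0, 0, 0, 0, 0]
    - [1, 0, 0, 0, 0, 0, 0]

```text
clock: 3.03
eef_pos: [0.4439, -0.1641, 0.0723]
tool_rot: [0.819, 0.573, 0.001, 0.001]
ft_force: [0.5, -1.0, -0.1]
grip_width: 0.0853
grasp_force: 0.0
```

>>> move_arm:
  deltas:
    - [1, 0, 0, 0, 0, 0, 0]

```text
clock: 3.12
eef_pos: [0.4433, -0.1638, 0.0718]
tool_rot: [0.819, 0.573, 0.0, 0.001]
ft_force: [1.0, -0.2, -0.3]
grip_width: 0.0853
grasp_force: 0.0
```

>>> move_arm:
  deltas:
    - [1, 0, 0, 0, 0, 0, 0]

```text
clock: 3.2
eef_pos: [0.443, -0.1636, 0.0715]
tool_rot: [0.819, 0.574, 0.0, 0.0]
ft_force: [-0.0, 0.3, -0.1]
grip_width: 0.0851
grasp_force: 0.0
```

```bash
python3 - <<'E'
from h import *
E=[]
for i in range(8):
    bot.camera("side");o=bot.get_obs();E.append(o["eef_pos"]);print(o["clock"],np.round(np.array(o["eef_pos"])*1e3,1),np.round(o["joint_vel"],3))
E
```

```text
3.25 [ 442.9 -163.5   71.3] [ 0.001  0.003 -0.002 -0.002  0.001 -0.001]
3.3 [ 442.7 -163.5   71.2] [ 0.001  0.002 -0.002 -0.     0.002 -0.001]
3.35 [ 442.7 -163.4   71.1] [ 0.     0.001 -0.002 -0.002 -0.001 -0.   ]
3.4 [ 442.7 -163.5   71. ] [-0.001  0.001 -0.004 -0.002  0.001 -0.001]
3.45 [ 442.7 -163.5   71. ] [-0.001  0.002  0.     0.001  0.001  0.   ]
3.5 [ 442.6 -163.4   71. ] [-0.001  0.     0.001  0.001  0.001 -0.002]
3.55 [ 442.7 -163.5   71. ] [-0.002  0.    -0.     0.     0.    -0.   ]
3.6 [ 442.6 -163.5   71. ] [ 0.001 -0.    -0.001  0.001  0.    -0.   ]
```

>>> move_arm:
  deltas:
    - [0.8, -1.3, -2.6, 2, 0, 0, 0]
    - [0.6, 0, 0, 0, 0, 0, 0]
    - [0.5, 0, 0, 0, 0, 0, 0]
    - [0.45, 0, 0, 0, 0, 0, 0]
    - [0.4, 0, 0, 0, 0, 0, 0]
    - [0.4, 0, 0, 0, 0, 0, 0]

```text
clock: 4.1
eef_pos: [0.4399, -0.1639, 0.069]
tool_rot: [0.819, 0.573, 0.0, 0.0]
ft_force: [0.5, 0.2, 0.7]
grip_width: 0.0343
grasp_force: 0.0
```

>>> move_arm:
  deltas:
    - [0.36, 0, 0, 0, 0, 0, 0]
    - [0.33, 0, 0, 0, 0, 0, 0]
    - [0.3, 0, 0, 0, 0, 0, 0]
    - [0.25, 0, 0, 0, 0, 0, 0]
    - [0.2, 0, 0, 0, 0, 0, 0]
    - [0.1, 0, 0, 0, 0, 0, 0]
    - [0, 0, 0, 0, 0, 0, 0]
    - [0, 0, 0, 0, 0, 0, 0]

```text
clock: 4.77
eef_pos: [0.4407, -0.1642, 0.0694]
tool_rot: [0.819, 0.573, 0.001, 0.001]
ft_force: [3.3, -1.0, 0.9]
grip_width: 0.0248
grasp_force: 59.7
```

>>> move_arm:
  deltas:
    - [0, 0, 0, -8, 0, 0, 0]
    - [0, 0, 0, -18, 0, 0, 0]
    - [0, 0, 0, -22, 0, 0, 0]
    - [0, 0, 0, -22, 0, 0, 0]
    - [0, 0, 0, -18, 0, 0, 0]
    - [0, 0, 0, -12, 0, 0, 0]
    - [0, 0, 0, 0, 0, 0, 0]
    - [0, 0, 0, 0, 0, 0, 0]

```text
clock: 5.43
eef_pos: [0.4383, -0.1634, 0.1682]
tool_rot: [0.819, 0.573, -0.001, -0.001]
ft_force: [-0.2, -0.5, -6.7]
grip_width: 0.0251
grasp_force: 60.3
```

>>> move_arm:
  deltas:
    - [0, 12, -0.8, 0, 0, 0, 0]
    - [0, 20, -1.3, 0, 0, 0, 0]
    - [0, 26, -1.7, 0, 0, 0, 0]
    - [0, 28, -1.9, 0, 0, 0, 0]
    - [0, 28, -1.9, 0, 0, 0, 0]
    - [0, 28, -1.9, 0, 0, 0, 0]
    - [0, 28, -1.9, 0, 0, 0, 0]
    - [0, 28, -1.9, 0, 0, 0, 0]
    - [0, 28, -1.9, 0, 0, 0, 0]
    - [0, 28, -1.9, 0, 0, 0, 0]

```text
clock: 6.27
eef_pos: [0.5085, 0.0816, 0.1664]
tool_rot: [0.819, 0.573, -0.003, -0.001]
ft_force: [0.6, -0.7, -5.7]
grip_width: 0.0256
grasp_force: 60.2
```

>>> move_arm:
  deltas:
    - [0, 28, -1.9, 0, 0, 0, 0]
    - [0, 26, -1.7, 0, 0, 0, 0]
    - [0, 22, -1.4, 0, 0, 0, 0]
    - [0, 18, -1.1, 0, 0, 0, 0]
    - [0, 11, -0.7, 0, 0, 0, 0]
    - [0, 5, -0.3, 0, 0, 0, 0]
    - [0, 0, 0, 0, 0, 0, -2]
    - [0, 0, 0, 0, 0, 0, -2]
    - [0, 0, 0, 0, 0, 0, 0]
    - [0, 0, 0, 0, 0, 0, 0]

```text
clock: 7.1
eef_pos: [0.5408, 0.1853, 0.1681]
tool_rot: [0.799, 0.601, -0.001, -0.0]
ft_force: [-0.4, 0.2, -6.6]
grip_width: 0.0253
grasp_force: 60.3
```

>>> move_arm:
  deltas:
    - [0, 0, 0, 0, 0, 0, 0]
    - [0, 0, 0, 0, 0, 0, 0]
    - [0, 0, 0, 0, 0, 0, 0]

```text
clock: 7.35
eef_pos: [0.5416, 0.186, 0.1689]
tool_rot: [0.799, 0.601, -0.0, -0.0]
ft_force: [-0.9, -0.3, -6.0]
grip_width: 0.0257
grasp_force: 60.3
```

```bash
python3 - <<'E'
from h import *
a=bot.camera("top");b=bot.camera("side");cv2.imwrite("pics/b2.png",b);cv2.imwrite("pics/a2.png",a)
o=bot.get_obs();e=np.array(o["eef_pos"]);Rm=R.from_quat(o["tool_rot"]).as_matrix()
print(o["clock"],e,np.round(Rm,4).tolist(),o["grip_width"],o["grasp_force"],o["ft_force"])
p=np.array([.543,.188]);print(proj("side",[[*p,.073],[*p,.051]]),proj("top",[[*p,.073]]))
C=[cv2.resize(i[y:y+100,x:x+100],(400,400),interpolation=cv2.INTER_CUBIC) for i,x,y in((a,195,190),(b,245,155))]
cv2.imwrite("pics/over.png",np.hstack(C))
E
```

```text
7.45 [0.54168687 0.18622883 0.16906042] [[0.2764, 0.961, 0.0], [0.961, -0.2764, -0.0], [-0.0, 0.0, -1.0]] 0.024957306239935077 60.273252725601196 [ 0.01492404  0.02128143 -6.47949709]
[[293.73296968 198.65183189]
 [294.26721051 206.30203016]] [[245.53816429 239.39229075]]
```

View pics/over.png

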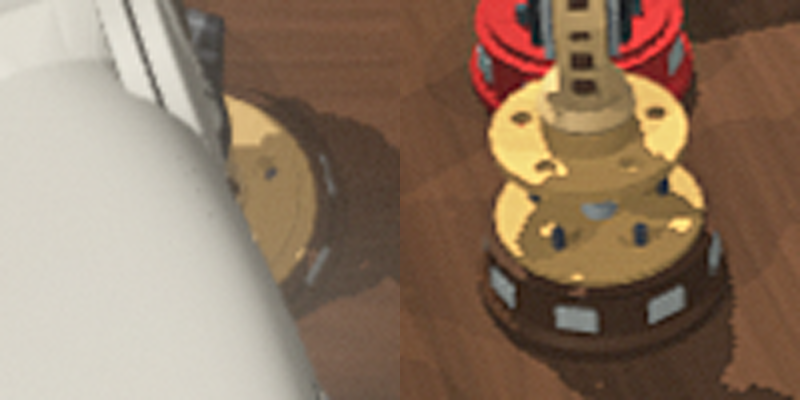

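```bash
cat > blobs.py <<'E'
from h import *
from scipy.optimize import least_squares
def blobs(im,x0,y0,x1,y1,f,amin,amax):
    s=6;c=cv2.resize(im[y0:y1,x0:x1],None,fx=s,fy=s,interpolation=cv2.INTER_CUBIC).astype(int)
    n,l,st,ce=cv2.connectedComponentsWithStats(f(c).astype(np.uint8))
    return [(np.round((ce[i]+.5)/s-.5+[x0,y0],2),round(st[i,4]/s/s,1)) for i in range(1,n) if amin<st[i,4]/s/s<amax]
def ring(x,y,th,z,r=.038):
    t=th+np.arange(5)*2*np.pi/5
    return np.c_[x+r*np.cos(t),y+r*np.sin(t),np.full(5,z)]
def fit(cam,px,z,x0,fixed=None):
    px=np.array(px)
    def res(p):
        q=proj(cam,ring(*p,z));return np.ravel([q[np.argmin(((q-u)**2).sum(1))]-u for u in px])
    s=least_squares(res,x0);return np.round([*s.x[:2]*1e3,np.degrees(s.x[2])%72,np.sqrt(2*s.cost/len(px))],2)
E
python3 - <<'E'
from blobs import *
b=cv2.imread("pics/side.png");b2=cv2.imread("pics/b2.png")
st=blobs(b,268,186,328,226,lambda c:(c.sum(2)<330)&(c[...,0]>c[...,2]-5),2,30);print("studs",st)
po=blobs(b,268,186,328,226,lambda c:(c.sum(2)>330)&(abs(c[...,0]-c[...,2])<40),8,90);print("post",po)
ho=blobs(b2,366-100,165,320,205,lambda c:c.sum(2)<300,1.5,30);print("holes",ho)
# holes at pickup
h0=blobs(b,262,335,330,392,lambda c:c.sum(2)<200,4,40);print("h0",h0)
E
```

```text
studs [(array([294.18, 193.68]), np.float64(8.3)), (array([310.39, 200.55]), np.float64(9.0)), (array([278.14, 201.88]), np.float64(9.4)), (array([304.65, 213.09]), np.float64(9.1)), (array([284.2 , 214.09]), np.float64(9.9)), (array([323.07, 217.85]), np.float64(14.4)), (array([269.04, 223.9 ]), np.float64(10.0))]
post [(array([294.11, 200.63]), np.float64(36.2))]
holes [(array([278.88, 165.47]), np.float64(7.3)), (array([300.35, 165.18]), np.float64(4.4)), (array([290.03, 169.99]), np.float64(29.8)), (array([285.31, 175.16]), np.float64(2.1)), (array([301.57, 176.9 ]), np.float64(1.6)), (array([298.09, 179.35]), np.float64(3.7)), (array([308.54, 182.68]), np.float64(7.5)), (array([274.72, 184.02]), np.float64(6.9)), (array([281.65, 188.57]), np.float64(6.6)), (array([294.22, 188.13]), np.float64(2.0)), (array([288.29, 188.21]), np.float64(2.0)), (array([301.2 , 195.19]), np.float64(3.9)), (array([280.72, 195.85]), np.float64(4.8)), (array([278.33, 203.65]), np.float64(4.8))]
h0 [(array([292.25, 338.72]), np.float64(17.4)), (array([323.13, 347.37]), np.float64(9.0)), (array([292.62, 347.69]), np.float64(7.3)), (array([292.99, 353.83]), np.float64(28.2)), (array([316.78, 355.56]), np.float64(15.1)), (array([275.54, 355.68]), np.float64(13.0)), (array([265.18, 368.21]), np.float64(27.3)), (array([293.55, 359.24]), np.float64(22.9)), (array([281.53, 377.56]), np.float64(14.2)), (array([307.85, 378.12]), np.float64(16.6)), (array([276.29, 386.11]), np.float64(26.7)), (array([287.03, 391.02]), np.float64(6.1))]
```

```bash
python3 - <<'E'
from blobs import *
print("pickup side",fit("side",[(316.78,355.56),(275.54,355.68),(281.53,377.56),(307.85,378.12)],.009,[.44,-.162,np.radians(70)]))
print("studs side",fit("side",[(294.18,193.68),(310.39,200.55),(278.14,201.88),(304.65,213.09),(284.2,214.09)],.057,[.543,.188,np.radians(2)]))
print("post side",onz("side",(294.11,200.63),.062))
for z in(.108,.109,.110):print("over side",z,fit("side",[(308.54,182.68),(274.72,184.02),(280.72,195.85),(301.2,195.19)],z,[.543,.188,np.radians(2)]))
E
```

```text
pickup side [ 4.4000e+02 -1.6581e+02  7.0410e+01  2.7000e-01]
studs side [5.4314e+02 1.8693e+02 2.2400e+00 9.0000e-02]
post side [0.54504708 0.19416212 0.062     ]
over side 0.108 [5.3949e+02 1.8713e+02 8.6000e-01 4.1000e-01]
over side 0.109 [5.3919e+02 1.8589e+02 8.5000e-01 4.1000e-01]
over side 0.11 [5.3890e+02 1.8466e+02 8.5000e-01 4.2000e-01]
```

>>> move_arm:
  deltas:
    - [0, 0, 1.1, 5, 0, 0, 0]
    - [0, 0, 0, 7, 0, 0, 0]
    - [0, 0, 0, 6, 0, 0, 0]
    - [0, 0, 0, 5, 0, 0, 0]
    - [0, 0, 0, 2, 0, 0, 0]
    - [0, 0, 0, 0, 0, 0, 0]
    - [0, 0, 0, 0, 0, 0, 0]
    - [0, 0, 0, 0, 0, 0, 0]
    - [0, 0, 0, 0, 0, 0, 0]

```text
clock: 8.2
eef_pos: [0.5431, 0.1863, 0.1445]
tool_rot: [0.799, 0.602, 0.0, 0.0]
ft_force: [-0.0, -0.1, -5.3]
grip_width: 0.0254
grasp_force: 60.1
```

>>> move_arm:
  deltas:
    - [0, 0, 0, 1.5, 0, 0, 0]
    - [0, 0, 0, 1.5, 0, 0, 0]
    - [0, 0, 0, 1, 0, 0, 0]
    - [0, 0, 0, 0, 0, 0, 0]
    - [0, 0, 0, 0, 0, 0, 0]

```text
clock: 8.62
eef_pos: [0.5427, 0.1861, 0.1399]
tool_rot: [0.799, 0.602, -0.0, -0.0]
ft_force: [0.1, -0.5, -6.2]
grip_width: 0.0252
grasp_force: 60.3
```

>>> move_arm:
  deltas:
    - [0, 0, 0, 1, 0, 0, 0]
    - [0, 0, 0, 1, 0, 0, 0]
    - [0, 0, 0, 1, 0, 0, 0]
    - [0, 0, 0, 0, 0, 0, 0]
    - [0, 0, 0, 0, 0, 0, 0]

```text
clock: 9.03
eef_pos: [0.5429, 0.1862, 0.1371]
tool_rot: [0.799, 0.602, 0.0, 0.0]
ft_force: [0.9, 0.1, -6.3]
grip_width: 0.0253
grasp_force: 60.3
```

>>> move_arm:
  deltas:
    - [0, 0, 0, 1, 0, 0, 0]
    - [0, 0, 0, 1, 0, 0, 0]
    - [0, 0, 0, 1, 0, 0, 0]
    - [0, 0, 0, 0, 0, 0, 0]
    - [0, 0, 0, 0, 0, 0, 0]

```text
clock: 9.45
eef_pos: [0.5434, 0.1864, 0.1342]
tool_rot: [0.799, 0.602, 0.001, 0.0]
ft_force: [1.7, 0.7, -5.9]
grip_width: 0.0249
grasp_force: 60.3
```

>>> move_arm:
  deltas:
    - [0, 0, 0, 1, 0, 0, 0]
    - [0, 0, 0, 1, 0, 0, 0]
    - [0, 0, 0, 0, 0, 0, 0]
    - [0, 0, 0, 0, 0, 0, 0]
    - [0, 0, 0, 0, 0, 0, 0]

```text
clock: 9.87
eef_pos: [0.5434, 0.1864, 0.1323]
tool_rot: [0.799, 0.602, 0.001, 0.0]
ft_force: [3.0, 1.9, -5.4]
grip_width: 0.0253
grasp_force: 60.4
```

>>> move_arm:
  deltas:
    - [0, 0, 0, 1, 0, 0, 0]
    - [0, 0, 0, 0.5, 0, 0, 0]
    - [0, 0, 0, 0, 0, 0, 0]
    - [0, 0, 0, 0, 0, 0, 0]
    - [0, 0, 0, 0, 0, 0, 0]

```text
clock: 10.28
eef_pos: [0.5434, 0.1863, 0.1309]
tool_rot: [0.799, 0.602, 0.001, 0.0]
ft_force: [4.7, 2.2, -2.7]
grip_width: 0.025
grasp_force: 60.6
```

>>> move_arm:
  deltas:
    - [0, 0.6, 0.7, 0, 0, 0, 0]
    - [0, 0, 0, 0, 0, 0, 0]
    - [0, 0, 0, 0, 0, 0, 0]
    - [0, 0, 0, 0, 0, 0, 0]

```text
clock: 10.62
eef_pos: [0.5435, 0.1864, 0.1305]
tool_rot: [0.799, 0.602, -0.0, -0.0]
ft_force: [3.7, 1.6, -3.2]
grip_width: 0.0256
grasp_force: 60.6
```

>>> move_arm:
  deltas:
    - [0, 0, 0, 0.7, 0, 0, 0]
    - [0, 0, 0, 0.7, 0, 0, 0]
    - [0, 0, 0, 0, 0, 0, 0]
    - [0, 0, 0, 0, 0, 0, 0]
    - [0, 0, 0, 0, 0, 0, 0]

```text
clock: 11.03
eef_pos: [0.5435, 0.1864, 0.1289]
tool_rot: [0.799, 0.602, -0.0, -0.0]
ft_force: [3.0, 1.1, -4.5]
grip_width: 0.0252
grasp_force: 60.4
```

>>> move_arm:
  deltas:
    - [0, 0.3, 0.6, 0.8, 0, 0, 0]
    - [0, 0, 0, 0.8, 0, 0, 0]
    - [0, 0, 0, 0.8, 0, 0, 0]
    - [0, 0, 0, 0, 0, 0, 0]
    - [0, 0, 0, 0, 0, 0, 0]
    - [0, 0, 0, 0, 0, 0, 0]

```text
clock: 11.53
eef_pos: [0.5437, 0.1865, 0.1262]
tool_rot: [0.799, 0.602, -0.001, -0.0]
ft_force: [2.4, 1.1, -6.1]
grip_width: 0.0251
grasp_force: 60.2
```

```bash
python3 - <<'E'
from h import *
b=bot.camera("side");o=bot.get_obs();print(o["eef_pos"],o["ft_force"],o["ft_torque"])
cv2.imwrite("pics/in.png",cv2.resize(b[155:245,240:350],None,fx=6,fy=6,interpolation=cv2.INTER_CUBIC))
E
```

```text
[0.54373817 0.18646495 0.12622986] [ 1.97117473  1.14348658 -6.09846096] [ 0.33003152 -0.58004398  0.01948363]
```

View pics/in.png

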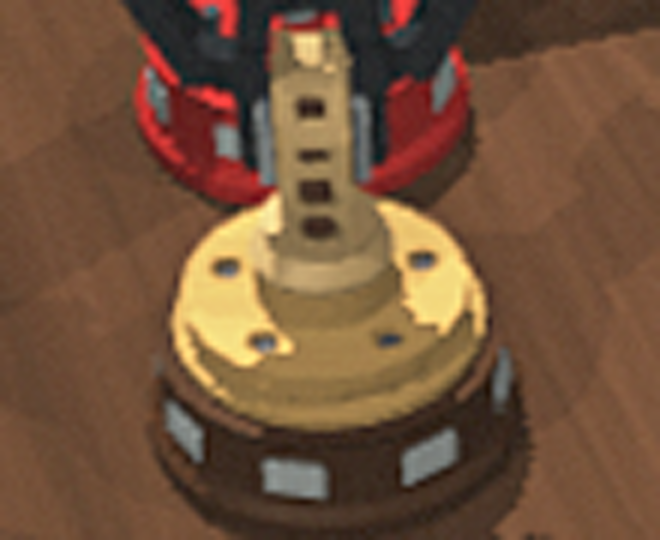

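The studs show inside the holes, so I'm sliding it on down.

>>> move_arm:
  deltas:
    - [0, 0.2, 0.3, 0.8, 0, 0, 0]
    - [0, 0, 0, 0.8, 0, 0, 0]
    - [0, 0, 0, 0.8, 0, 0, 0]
    - [0, 0, 0, 0, 0, 0, 0]
    - [0, 0, 0, 0, 0, 0, 0]
    - [0, 0, 0, 0, 0, 0, 0]

```text
clock: 12.08
eef_pos: [0.544, 0.1865, 0.1239]
tool_rot: [0.799, 0.602, -0.001, -0.0]
ft_force: [0.3, 1.0, -5.5]
grip_width: 0.0253
grasp_force: 60.2
```

>>> move_arm:
  deltas:
    - [0, 0, 0, 0.8, 0, 0, 0]
    - [0, 0, 0, 0.8, 0, 0, 0]
    - [0, 0, 0, 0.6, 0, 0, 0]
    - [0, 0, 0, 0, 0, 0, 0]
    - [0, 0, 0, 0, 0, 0, 0]
    - [0, 0, 0, 0, 0, 0, 0]

```text
clock: 12.58
eef_pos: [0.5446, 0.1867, 0.1221]
tool_rot: [0.799, 0.602, -0.0, 0.0]
ft_force: [-0.0, 1.0, -6.6]
grip_width: 0.0253
grasp_force: 60.2
```

>>> move_arm:
  deltas:
    - [0, 0, 0, 0.6, 0, 0, 0]
    - [0, 0, 0, 0.5, 0, 0, 0]
    - [0, 0, 0, 0, 0, 0, 0]
    - [0, 0, 0, 0, 0, 0, 0]
    - [0, 0, 0, 0, 0, 0, 0]

```text
clock: 13.0
eef_pos: [0.5446, 0.1867, 0.121]
tool_rot: [0.799, 0.602, 0.0, -0.0]
ft_force: [-0.6, 0.7, -6.1]
grip_width: 0.0253
grasp_force: 60.2
```

>>> move_arm:
  deltas:
    - [0, 0, 0, 0.5, 0, 0, 0]
    - [0, 0, 0, 0, 0, 0, 0]
    - [0, 0, 0, 0, 0, 0, 0]
    - [0, 0, 0, 0, 0, 0, 0]
    - [0, 0, 0, 0, 0, 0, 0]

```text
clock: 13.42
eef_pos: [0.5446, 0.1867, 0.1205]
tool_rot: [0.799, 0.602, -0.0, -0.0]
ft_force: [-0.4, -0.4, -6.2]
grip_width: 0.0254
grasp_force: 60.2
```

>>> move_arm:
  deltas:
    - [0, 0, 0, 0.5, 0, 0, 0]
    - [0, 0, 0, 0, 0, 0, 0]
    - [0, 0, 0, 0, 0, 0, 0]
    - [0, 0, 0, 0, 0, 0, 0]

```text
clock: 13.75
eef_pos: [0.5447, 0.1868, 0.1204]
tool_rot: [0.799, 0.602, 0.0, 0.0]
ft_force: [-0.4, 0.1, -2.5]
grip_width: 0.0254
grasp_force: 60.6
```

>>> move_arm:
  deltas:
    - [0, 0, 0, 0.5, 0, 0, 0]
    - [0, 0, 0, 0, 0, 0, 0]
    - [0, 0, 0, 0, 0, 0, 0]
    - [0, 0, 0, 0, 0, 0, 0]

```text
clock: 14.08
eef_pos: [0.5447, 0.1868, 0.1204]
tool_rot: [0.799, 0.602, 0.0, 0.0]
ft_force: [-3.3, -0.8, 4.8]
grip_width: 0.0256
grasp_force: 61.7
```

It is seated: the TCP stopped at 0.1204, exactly 51 mm above the pick-up height, with light contact. Now releasing.

>>> move_arm:
  deltas:
    - [0.35, 0, 0, 0, 0, 0, 0]
    - [0.4, 0, 0, 0, 0, 0, 0]
    - [0.6, 0, 0, 0, 0, 0, 0]
    - [0.8, 0, 0, 0, 0, 0, 0]
    - [1, 0, 0, 0, 0, 0, 0]
    - [1, 0, 0, 0, 0, 0, 0]
    - [1, 0, 0, 0, 0, 0, 0]
    - [1, 0, 0, 0, 0, 0, 0]

```text
clock: 14.75
eef_pos: [0.5447, 0.1867, 0.1195]
tool_rot: [0.799, 0.602, 0.0, 0.0]
ft_force: [0.7, 0.1, -0.4]
grip_width: 0.0853
grasp_force: 0.0
```

>>> move_arm:
  deltas:
    - [1, 0, 0, -5, 0, 0, 0]
    - [1, 0, 0, -15, 0, 0, 0]
    - [1, 0, 0, -25, 0, 0, 0]
    - [1, 0, 0, -25, 0, 0, 0]
    - [1, 0, 0, -25, 0, 0, 0]
    - [1, 0, 0, -15, 0, 0, 0]
    - [1, 0, 0, -5, 0, 0, 0]
    - [1, 0, 0, 0, 0, 0, 0]

```text
clock: 15.42
eef_pos: [0.5455, 0.1871, 0.2364]
tool_rot: [0.799, 0.602, 0.002, 0.001]
ft_force: [-0.4, -0.2, -0.0]
grip_width: 0.0855
grasp_force: 0.0
```

>>> move_arm:
  deltas:
    - [1, -15, 0, 0, 0, 0, 0]
    - [1, -30, 0, 0, 0, 0, 0]
    - [1, -30, 0, 0, 0, 0, 0]
    - [1, -30, 0, 0, 0, 0, 0]
    - [1, -30, 0, 0, 0, 0, 0]
    - [1, -30, 0, 0, 0, 0, 0]
    - [1, -25, 0, 0, 0, 0, 0]
    - [1, -10, 0, 0, 0, 0, 0]
    - [1, 0, 0, 0, 0, 0, 0]
    - [1, 0, 0, 0, 0, 0, 0]

```text
clock: 16.25
eef_pos: [0.4891, -0.0054, 0.2337]
tool_rot: [0.799, 0.601, -0.0, -0.001]
ft_force: [1.3, -0.1, -0.0]
grip_width: 0.0853
grasp_force: 0.0
```

```bash
python3 - <<'E'
from h import *
a=bot.camera("top");b=bot.camera("side");o=bot.get_obs();print(o["clock"],o["eef_pos"],o["ft_force"],o["joint_vel"])
cv2.imwrite("pics/fin.png",np.hstack([cv2.resize(a[185:305,185:295],(400,436),interpolation=cv2.INTER_CUBIC),cv2.resize(b[130:250,240:350],(400,436),interpolation=cv2.INTER_CUBIC)]))
E
```

```text
16.35 [ 0.48962812 -0.00448966  0.23398447] [-0.48204673 -0.55058422 -0.04336523] [ 0.01128582  0.00053808  0.00439914  0.00295529 -0.00400946 -0.00247909]
```

View pics/fin.png

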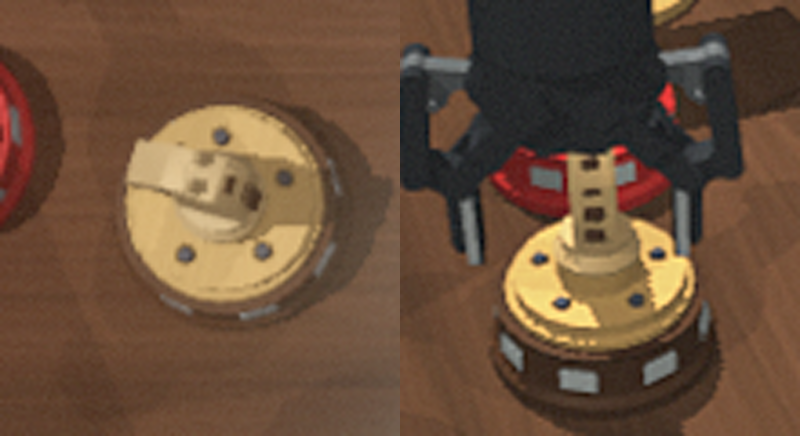

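The knight stands flush on the walnut plinth with the studs through its holes. It is released and the gripper is clear of it.

```bash
python3 -c "
from workcell import bot
print(bot.job_done())"
```

```text
the job is handed in; nothing more can be done
None
```

The brass-flanged knight stands fully home, flush and upright on the walnut plinth with all five holes over the studs; it has been let go and the job is handed in, with no verdict returned.

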